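# Weigh a cut-crystal bowl on the spring scale

### The job

Pick the weighing carrier, with the crystal bowl in it, up by its wooden handle and hang its bar on the spring scale's hook, between the two brass collars. Keep hold and lower it slowly, so that the pointer never moves faster than 5 cm/s, and let go only when the spring carries the whole weight and no more, so that the pointer stays put within a couple of millimetres as you release it; leave it hanging still and free. Do not press on the scale with the gripper, do not force or overload the hook, and leave the other things on the bench alone.

Things in the scene. Friction and masses are not known exactly. Their poses are not given: they have to be found in the camera images.
- scale: Fixed spring scale stand, blue base plate 150 x 130 mm, 14 mm thick, dark column 343 mm high with an upright aluminium spring tube (38 mm across, 272 to 357 mm above the bench) and a white graduated plate. Origin: on the bench, below the tube's axis. z up; the hook arm points along this body's -y axis, and the column stands on its +y side.
- hook (a joint): How far the scale's hook (with its red pointer) has been pulled down, in m: 0 unloaded, growing downward, end stop at 0.095; beyond 0.08 (red marks) is overload. Spring of 120 N/m, lightly damped, so a load of W newtons settles at W/120 m; the loaded carrier weighs 3 to 8.6 N, different each time.
- hook_seat (a point): Where the axis of the hanging bar lies when seated in the hook; moves down with the hook. Unloaded 240 mm above the bench; 170 mm from the scale's origin along the scale's -y. The hook is a steel strip 16 mm wide, 6 mm thick, bent into a V saddle (40 degree sides, mouth 40 mm wide along the arm), its vertex 5 mm and its underside 13 mm below this point.
- hook_tip (a point): Top of the hook's red upturned tip: 23 mm beyond hook_seat along the scale's -y and 23 mm higher; the tip is 6 mm thick. On the other side of the saddle the flat arm runs to the column, its top 12 mm above hook_seat.
- handle (a point): Centre of the carrier's wooden handle, 84 mm long along the carrier's x, 18 mm wide along its y, 22 mm high; 205 mm above the tray's underside and 60 mm straight above the hang bar. Axes are the carrier's: x along handle and bar, z up. The carrier is the same turned by half a turn.
- hang_bar (a point): Middle of the carrier's hang bar, a steel rod 8 mm in diameter along the carrier's x, 142 mm long, 145 mm above the tray's underside. Two brass collars, 20 mm across, stand 28 mm apart inside face to inside face, about this point: the hook strip (16 mm) belongs between them.
- tray (a point): Middle of the carrier's tray floor, 4 mm above its underside. Steel tray 150 mm (x) by 116 mm (y) by 12 mm high, with one round upright (6 mm) at each end of its x length, up to the ends of the hang bar and on to the handle. Carrier mass 0.16 kg.
- bowl_mid (a point): Centre of the cut-crystal bowl, loose in the carrier, its foot in a square nest on the tray floor: 96 mm across the rim, 60 mm high, its rim 64 mm above the tray's underside. 0.15 to 0.72 kg.
- tumbler_mid (a point): Bystander: centre of a green glass tumbler, 72 mm across, 90 mm high.
- polish_mid (a point): Bystander: centre of a jar of polish with an orange cap, 64 mm across, 85 mm high.
- wheel_center (a point): Bystander: centre of a flat orange grinding wheel lying on the bench, 90 mm across, 20 mm thick.

How it is judged:
On the way, in this order (a step that is already met when the one before it is completed fails the run):
1. the loaded carrier is lifted off the bench (height (world z) of tray above 0.03 m and contact force between the fingers and carrier above 1 N), for 0.2 s.
2. the bar lies in the hook and the spring has taken some of the weight while the gripper still holds the handle (distance between hang_bar and hook_seat below 0.014 m and value of joint hook above 0.01 m and contact force between the fingers and carrier above 1 N), for 0.2 s.
At the end, for the whole second after the job is handed in: The carrier hangs free by its bar (bar middle within 10 mm of the hook seat), level within 0.15 rad, tray floor over 15 mm up, hook down over 18 mm; pointer under 30 mm/s, carrier under 60 mm/s; bowl upright (0.2 rad) within 25 mm of the tray's middle (distance between hang_bar and hook_seat below 0.01 m and value of joint hook above 0.018 m and velocity of joint hook between -0.03 and 0.03 m/s and angle between hang_bar's own z axis and vertical below 0.15 rad and linear speed of carrier below 0.06 m/s and height (world z) of tray above 0.015 m and horizontal distance between bowl_mid and tray below 0.025 m and angle between bowl_mid's own z axis and vertical below 0.2 rad); the robot touches nothing.
It fails at once if the pointer jumps: the hook moves faster than 0.06 m/s, or hook and carrier together faster than 0.03 m/s once let go (velocity of joint hook above 0.06 m/s or velocity of joint hook below -0.06 m/s or (distance between hang_bar and hook_seat below 0.014 m and contact force between the fingers and carrier below 0.05 N and linear speed of carrier above 0.03 m/s and (velocity of joint hook above 0.03 m/s or velocity of joint hook below -0.03 m/s))).
It fails at once if the scale is overloaded: the hook is pulled down more than 80 mm (value of joint hook above 0.08 m).
It fails at once if the scale is forced: the carrier presses on it with more than 22 N, or the robot itself with more than 3 N (contact force between carrier and scale above 22 N or contact force between any of the fingers, the arm and scale above 3 N).
It fails at once if the bowl tips or leaves the carrier (angle between bowl_mid's own z axis and vertical above 0.4 rad or horizontal distance between bowl_mid and tray above 0.05 m).
It fails at once if a bystander is moved by more than 30 mm (distance of any of tumbler_mid, polish_mid, wheel_center from where it was at the start of the episode above 0.03 m).
It also fails if it takes over 72 s, if anything falls off the work surface, if the arm or the gripper's body presses on something with over 40 N, if the wrist force passes 120 N, or if a joint passes its speed limit or range.

### The arm

A 7-joint arm with a two-finger parallel gripper is mounted at the origin on the work surface. World frame = base frame: x ahead of the robot, y to its left, z up, the work surface at z = 0. Lengths are in m, angles in rad, forces in N, time in s.
With the tool pointing down it reaches from about 0.4 to 0.85 m from the base axis. Payload 10.4 kg.
Tool frame: the origin (TCP) lies at the very end of the fingers, on their centre line; the grasp point (between the pads) lies 19 mm behind it; z points along the fingers, y is the line along which they close (so a half turn about z gives the same grasp; the last joint's range is limited). The gripper opens to 87 mm and grips with 3 to 60 N. Pads are 19 mm wide; open, the fingers measure 117 mm over their backs; the gripper's body (75 mm by 190 mm) begins 51 mm behind the grasp point.
Start: joints at [-1.354, 0.332, -0.065, 1.46, 0.022, 1.35, -0.088], TCP at [0.148, 0.607, 0.223] pointing down, gripper open.
Joint ranges: [-2.6, 2.6], [-0.5, 2.12], [-1.47, 1.34], [0.16, 2.42], [-1.27, 4.41], [0.06, 2.06], [-2.6, 2.6]. Speed limits (rad/s): [2.22, 2.22, 2.79, 2.79, 3.14, 3.14, 3.14].

### API

Orientations are given as a unit quaternion [x, y, z, w].
In Python, from bench import * gives the robot as it stands.
- The arm moves only by the tool step_arm, never from a script. Its arguments are lists of equal length, an entry for each row: "delta_pos": the shift along the world's x, y, z in units of 25 mm (1.0 is 25 mm), a list of three; "turn": the turn about the world's z in units of 0.12 rad (1.0 is 0.12 rad). In form: {"delta_pos": [[tx, ty, tz], ...], "turn": [turn, ...]}. A call has 1 to 12 rows; each row shifts and turns the commanded pose from where the row before left it; what a row does not reach is not made up. A row lasts 1/10 s, in which the tool goes at most 50 mm and 8.59 degrees, less where a joint would pass 70% of its speed; a pose out of reach is approached as far as the arm can. A call with a number of a shift or a turn outside -1 to 1 is refused whole. A call with a gripper value outside its range is refused whole. "grip" is the closure, from 0 (fully open) to 1 (shut), set as the call begins (left out, the last holds). The fingers move at their own pace and stop on an object; "newtons" is the grip in N (left out, the last holds). Time passes only in rows, so rows that do not move let the fingers close. It gives the time, the measured TCP pose, the force, the opening and the grip force at its end, in the units of the state.
- read_state(): the state, without advancing time (a new reading comes with each control period).
- camera(name): name is "side" or "top" or "wrist"; returns a dict with "image" (420x560x3 uint8, red, green, blue), "z_map" (420x560 float32, m along the optical axis (not along the pixel's ray), 0 where there is no reading), "mtx" (3x3 intrinsics, pixels), "view" (4x4, takes a point from world to camera coordinates). Camera axes: x right, y up, looking along -z (the intrinsics and any distortion apply to the point x, -y, -z); pixel columns grow to the right and rows downward; lengths in m; the calibration is good to about 2 mm. The wrist camera is an equidistant fisheye: a pixel r from the principal point sees the ray r / f radians off the axis. A picture is of the moment at which its call begins.
- close_job(): hands the job in; it is judged then, once.
The state is a dict: "time": time; "joint_positions": joint angles; "joint_vel": joint speeds; "joint_torque": joint torques, N m; "ee_pos": TCP position; "eef_rot": TCP orientation; "ft_force": force on the tool from outside, world axes, zero at the start; "torque": the same for the moment, N m; "width": finger opening in m; "grip_force": force on a finger pad.
Only numpy, scipy, OpenCV 4.12 (cv2) and the standard library are available. Lean on these libraries where they do the work, as an engineer would, in place of code of your own. Each camera call takes 0.05 s, during which the arm holds its last target. There are 200 camera calls.

## Working session

There is one attempt and no reset: what is moved stays moved. The work goes in short steps, Python scripts to look and compute and a tool call to move; the robot and the scene stay as the last step left them, time stands still between calls to the robot, and variables do not carry over. Pictures are saved under pics/ and viewed, at most 10 in all, crops included, and the job is handed in when it is done.

Besides the shell and the picture viewer there is one more tool, called after ">>>" as name(argument=value, ...), one argument or row to a line, values as JSON. step_arm: Moves the arm, as the interface text tells. Shifts and turns lie within -1 to 1; 1 stands for 25 mm of shift or 0.12 rad of turn. Its arguments: {"type":"object","properties":{"delta_pos":{"type":"array"},"turn":{"type":"array"},"grip":{"type":"number"},"newtons":{"type":"number"}},"required":["delta_pos","turn"]}

```bash
mkdir -p pics; cat > h.py <<'E'
from bench import *
import numpy as np, cv2
def cloud(c):
    z=c["z_map"];K=c["mtx"];h,w=z.shape
    u,v=np.meshgrid(np.arange(w),np.arange(h))
    p=np.stack([(u-K[0,2])/K[0,0]*z,-(v-K[1,2])/K[1,1]*z,-z,np.ones_like(z)],-1)
    return (p@np.linalg.inv(c["view"]).T)[...,:3]
def save(c,n): cv2.imwrite("pics/"+n+".png",c["image"][...,::-1])
E
python3 - <<'E'
from h import *
s=read_state(); print(s["ee_pos"],s["eef_rot"],s["time"])
for n in("top","side"):
    c=camera(n); save(c,n+"0"); np.savez(n+"0.npz",**c); print(c["mtx"],c["view"])
E
```

```text
[0.14834814 0.60672904 0.22174386] [ 1.19598816e-01  9.92822043e-01 -7.16556473e-04 -3.99921895e-05] 0.0
[[513.69507087   0.         282.0695054 ]
 [  0.         513.69507087 206.43753911]
 [  0.           0.           1.        ]] [[-0.01889432 -0.99979116  0.0077868   0.01714776]
 [ 0.98713372 -0.01741718  0.15894546 -0.61161136]
 [-0.15877664  0.01068978  0.98725666 -1.13918089]
 [ 0.          0.          0.          1.        ]]
[[379.7961009    0.         276.49618128]
 [  0.         379.7961009  215.37863583]
 [  0.           0.           1.        ]] [[ 0.80470808 -0.593555    0.01172044 -0.4597345 ]
 [ 0.34683943  0.48606453  0.80214941 -0.34573446]
 [-0.48181669 -0.641431    0.59700833 -0.71988322]
 [ 0.          0.          0.          1.        ]]
```

View pics/top0.png

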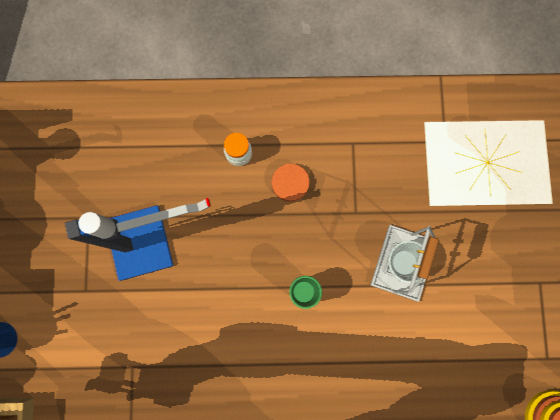

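View pics/side0.png

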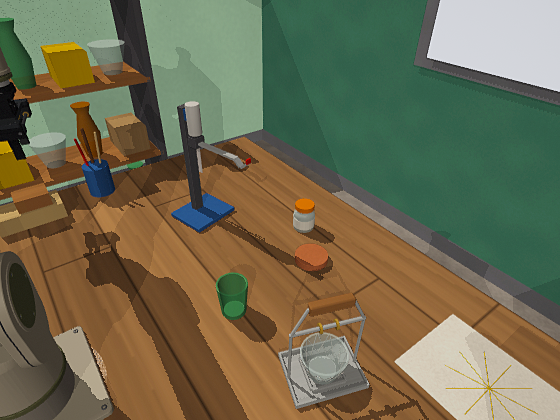

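The top view shows the scale at left (tube at 90,224; red hook tip at 208,203), the carrier at right (handle at 427,253), and between them the tumbler (305,292), wheel (291,181) and polish (237,148). The side view agrees: handle at 331,304, hook tip at 248,161, tube at 193,118.

```bash
python3 - <<'E'
from h import *
def L(n): return dict(np.load(n+"0.npz"))
for n,boxes in (("top",dict(handle=(410,445,220,290,.19,.24),bar=(380,430,220,300,.13,.165),tray=(365,430,220,305,.003,.02),tip=(200,215,195,212,.2,.29),arm=(130,198,198,230,.22,.29),tube=(70,110,205,245,.33,.38),tumb=(285,325,270,310,.06,.1),wheel=(268,315,160,203,.012,.03),pol=(220,255,130,160,.07,.1),base=(105,180,200,285,.008,.02))),("side",dict(handle=(300,360,290,320,.19,.24),bar=(285,370,315,345,.13,.165),tip=(240,254,155,170,.2,.29),arm=(205,245,140,170,.22,.29)))):
    c=L(n);P=cloud(c);I=c["image"].astype(int)
    for k,(a,b,e,f,z0,z1) in boxes.items():
        p=P[e:f,a:b].reshape(-1,3);q=I[e:f,a:b].reshape(-1,3)
        m=(p[:,2]>z0)&(p[:,2]<z1)
        if k=="tip": m&=(q[:,0]>q[:,1]*1.8)
        if k=="handle": m&=(q[:,0]>q[:,2]*1.6)
        p=p[m]
        if len(p)<5: print(n,k,len(p));continue
        (cx,cy),wh,an=cv2.minAreaRect(p[:,:2].astype(np.float32))
        d=np.linalg.svd(p[:,:2]-p[:,:2].mean(0),full_matrices=False)[2][0]
        print(n,k,len(p),"mean",p.mean(0).round(4),"rect",np.round([cx,cy,*wh,an],4),"dir",np.degrees(np.arctan2(d[1],d[0])).round(1),"z",p[:,2].min().round(3),p[:,2].max().round(3))
E
```

```text
top handle 462 mean [ 0.4791 -0.2762  0.2146] rect [ 4.82000e-01 -2.79200e-01  1.95000e-02  8.96000e-02  6.94466e+01] dir 159.7 z 0.198 0.222
top bar 291 mean [ 0.4774 -0.2763  0.1495] rect [ 4.79700e-01 -2.75300e-01  1.49000e-02  1.47200e-01  7.02166e+01] dir 159.9 z 0.132 0.164
top tray 2145 mean [ 0.4787 -0.2598  0.0084] rect [ 0.4825 -0.2648  0.1547  0.2001 87.8346] dir 178.2 z 0.003 0.02
top tip 29 mean [0.5887 0.149  0.2619] rect [5.89200e-01 1.49500e-01 1.56000e-02 6.70000e-03 1.53057e+01] dir -165.2 z 0.25 0.265
top arm 618 mean [0.5667 0.2346 0.2511] rect [ 0.5674  0.2353  0.0177  0.1317 14.4435] dir -75.2 z 0.233 0.257
top tube 708 mean [0.5365 0.3417 0.3508] rect [0.5387 0.3471 0.0377 0.0629 9.681 ] dir -74.3 z 0.33 0.363
top tumb 335 mean [ 0.4154 -0.0436  0.0847] rect [ 4.16100e-01 -4.11000e-02  6.79000e-02  6.88000e-02  8.87594e+01] dir 165.5 z 0.06 0.098
top wheel 1091 mean [ 0.6752 -0.0154  0.0209] rect [ 6.76100e-01 -1.51000e-02  8.96000e-02  8.74000e-02  4.20027e+01] dir 171.8 z 0.012 0.028
top pol 487 mean [0.7498 0.1077 0.0855] rect [7.51100e-01 1.07800e-01 5.50000e-02 5.55000e-02 7.68423e+01] dir -169.5 z 0.071 0.093
top base 2566 mean [0.5272 0.334  0.0148] rect [0.5442 0.3343 0.1727 0.15   7.0655] dir 171.8 z 0.008 0.02
side handle 690 mean [ 0.4745 -0.283   0.2108] rect [ 4.74600e-01 -2.79000e-01  1.95000e-02  8.83000e-02  6.98319e+01] dir 159.8 z 0.19 0.219
side bar 475 mean [ 0.4733 -0.2797  0.1476] rect [ 4.77900e-01 -2.79500e-01  2.04000e-02  1.47600e-01  7.09076e+01] dir 159.9 z 0.131 0.164
side tip 27 mean [0.5869 0.1452 0.2574] rect [5.87000e-01 1.45400e-01 1.42000e-02 5.80000e-03 1.34626e+01] dir -168.7 z 0.25 0.263
side arm 256 mean [0.566  0.2229 0.2477] rect [ 0.5661  0.2282  0.02    0.158  14.7108] dir -76.3 z 0.232 0.254
```

>>> step_arm(
  delta_pos=[
    [0,0,1],
    [0,0,1],
    [0,0,1],
    [0,0,1],
    [0,0,1],
    [0,0,1],
    [0,0,1],
    [0,0,1],
    [0,0,1],
    [0.7,-0.7,0],
    [0.7,-0.7,0],
    [0.7,-0.7,0],
  ],
  turn=[0,0,0,0,0,0,0,0,0,0,0,0],
  grip=0,
)

```text
time: 1.3
ee_pos: [0.2014, 0.5541, 0.4471]
eef_rot: [0.119, 0.993, -0.0, -0.0]
ft_force: [0.4, -0.4, 0.0]
width: 0.0868
grip_force: 0.0
```

>>> step_arm(
  delta_pos=[
    [0.75,-0.62,0],
    [0.75,-0.62,0],
    [0.75,-0.62,0],
    [0.75,-0.62,0],
    [0.75,-0.62,0],
    [0.75,-0.62,0],
    [0.75,-0.62,0],
    [0.75,-0.62,0],
    [0.5,-0.9,0],
    [0.5,-0.9,0],
    [0.5,-0.9,0],
    [0.5,-0.9,0],
  ],
  turn=[0,0,0,0,0,0,0,0,0,0,0,0],
)

```text
time: 2.5
ee_pos: [0.4013, 0.3396, 0.4472]
eef_rot: [0.12, 0.993, -0.0, -0.0]
ft_force: [-0.3, 0.2, 0.0]
width: 0.087
grip_force: 0.0
```

>>> step_arm(
  delta_pos=[
    [0.5,-0.9,0],
    [0.5,-0.9,0],
    [0.5,-0.9,0],
    [0.5,-0.9,0],
    [0.1,-1,0],
    [0.1,-1,0],
    [0.1,-1,0],
    [0.1,-1,0],
    [0.1,-1,0],
    [0.1,-1,0],
    [0.1,-1,0],
    [0.1,-1,0],
  ],
  turn=[0,0,0,0,0,0,0,0,0,0,0,0],
)

```text
time: 3.7
ee_pos: [0.4708, 0.0496, 0.4474]
eef_rot: [0.12, 0.993, 0.0, -0.0]
ft_force: [0.9, 0.1, -0.3]
width: 0.0868
grip_force: 0.0
```

>>> step_arm(
  delta_pos=[
    [0.1,-1,0],
    [0.1,-1,0],
    [0,-1,0],
    [0,-1,0],
    [0,-1,0],
    [0,-1,0],
    [0,-1,0],
    [0,-1,0],
    [0,-1,0],
    [0,-1,0],
    [0,-1,0],
    [0,0,0],
  ],
  turn=[-0.1,-0.1,-0.1,-0.1,-0.1,-0.1,-0.1,-0.1,-0.1,0,0,0],
)

```text
time: 4.9
ee_pos: [0.4748, -0.2276, 0.4472]
eef_rot: [0.176, 0.984, -0.001, -0.0]
ft_force: [-0.2, 0.5, 0.1]
width: 0.0868
grip_force: 0.0
```

>>> step_arm(
  delta_pos=[
    [0.08,-1,0],
    [0.08,-1,0],
    [0,0,-1],
    [0,0,-1],
    [0,0,-1],
    [0,0,-1],
    [0,0,0],
    [0,0,0],
  ],
  turn=[0,0,0,0,0,0,0,0],
)

```text
time: 5.7
ee_pos: [0.4801, -0.2737, 0.3482]
eef_rot: [0.173, 0.985, 0.0, -0.0]
ft_force: [0.4, -0.7, 0.1]
width: 0.0871
grip_force: 0.0
```

```bash
cat >> h.py <<'E'
def wcloud(c):
    z=c["z_map"];h,w=z.shape
    u,v=np.meshgrid(np.arange(w),np.arange(h))
    n=cv2.fisheye.undistortPoints(np.stack([u,v],-1).astype(np.float64).reshape(-1,1,2),c["mtx"],np.zeros(4)).reshape(h,w,2)
    p=np.stack([n[...,0]*z,-n[...,1]*z,-z,np.ones_like(z)],-1)
    return (p@np.linalg.inv(c["view"]).T)[...,:3]
def rep(k,p):
    (cx,cy),wh,an=cv2.minAreaRect(p[:,:2].astype(np.float32))
    d=np.linalg.svd(p[:,:2]-p[:,:2].mean(0),full_matrices=False)[2][0]
    print(k,len(p),"mean",p.mean(0).round(4),"rect",np.round([cx,cy,*wh],4),"dir",np.degrees(np.arctan2(d[1],d[0])).round(1),"z",p[:,2].min().round(3),p[:,2].max().round(3))
E
python3 - <<'E'
from h import *
c=camera("wrist");save(c,"w1");P=wcloud(c);q=c["image"].astype(int)
m=(P[...,2]>.195)&(P[...,2]<.235)&(q[...,0]>q[...,2]*1.6)&(np.hypot(P[...,0]-.479,P[...,1]+.278)<.08)
rep("handle",P[m])
m=(P[...,2]>.135)&(P[...,2]<.165)&(np.hypot(P[...,0]-.479,P[...,1]+.278)<.1)
rep("bar",P[m]); s=read_state();print(s["ee_pos"],s["eef_rot"])
E
```

```text
handle 1528 mean [ 0.4773 -0.2779  0.216 ] rect [ 0.4785 -0.2778  0.0176  0.0835] dir -20.0 z 0.21 0.219
bar 118 mean [ 0.4338 -0.2612  0.1513] rect [ 0.4784 -0.2783  0.0078  0.1494] dir -20.1 z 0.145 0.165
[ 0.4803282  -0.2741458   0.34880662] [1.72815028e-01 9.84954153e-01 1.10801650e-05 5.31944893e-04]
```

View pics/w1.png

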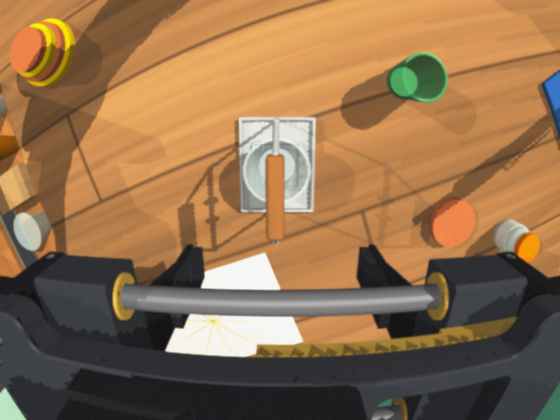

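The wrist view shows the handle (275,197) between the open fingers, centred at (0.4785, -0.2778) and along -20°. I'll go down and grip.

>>> step_arm(
  delta_pos=[
    [-0.07,-0.15,-0.8],
    [0,0,-0.8],
    [0,0,-0.8],
    [0,0,-0.8],
    [0,0,-0.8],
    [0,0,-0.8],
    [0,0,-0.8],
    [0,0,-0.5],
    [0,0,-0.39],
    [0,0,0],
    [0,0,0],
    [0,0,0],
  ],
  turn=[0,0,0,0,0,0,0,0,0,0,0,0],
)

```text
time: 6.95
ee_pos: [0.4787, -0.2784, 0.1863]
eef_rot: [0.173, 0.985, -0.0, 0.001]
ft_force: [-0.6, -0.3, -0.4]
width: 0.087
grip_force: 0.0
```

>>> step_arm(
  delta_pos=[
    [0,0,0],
    [0,0,0],
    [0,0,0],
    [0,0,0],
    [0,0,0],
    [0,0,0],
    [0,0,0],
    [0,0,0],
    [0,0,0],
    [0,0,0],
    [0,0,0],
    [0,0,0],
  ],
  turn=[0,0,0,0,0,0,0,0,0,0,0,0],
  grip=1,
  newtons=40,
)

```text
time: 8.15
ee_pos: [0.4781, -0.2782, 0.1853]
eef_rot: [0.173, 0.985, -0.0, -0.0]
ft_force: [-0.4, -0.7, -1.2]
width: 0.0177
grip_force: 40.0
```

>>> step_arm(
  delta_pos=[
    [0,0,0.1],
    [0,0,0.2],
    [0,0,0.4],
    [0,0,0.6],
    [0,0,0.7],
    [0,0,0.8],
    [0,0,0.8],
    [0,0,0.8],
    [0,0,0.7],
    [0,0,0.5],
    [0,0,0.3],
    [0,0,0.1],
  ],
  turn=[0,0,0,0,0,0,0,0,0,0,0,0],
)

```text
time: 9.35
ee_pos: [0.4783, -0.2782, 0.3361]
eef_rot: [0.173, 0.985, 0.0, 0.0]
ft_force: [0.4, -0.6, -3.9]
width: 0.0176
grip_force: 40.0
```

>>> step_arm(
  delta_pos=[
    [0,0,0],
    [0,0,0],
    [0,0,0],
    [0,0,0],
    [0,0,0],
  ],
  turn=[0,0,0,0,0],
)

```text
time: 9.85
ee_pos: [0.4781, -0.2781, 0.3351]
eef_rot: [0.173, 0.985, 0.0, -0.0]
ft_force: [-0.9, 0.0, -3.1]
width: 0.0173
grip_force: 40.0
```

```bash
python3 - <<'E'
from h import *
f=[]
for i in range(6):
    c=camera("side"); f.append(read_state()["ft_force"])
print(np.round(f,2)); P=cloud(c);q=c["image"].astype(int)
save(c,"s2");s=read_state();print(s["ee_pos"],s["eef_rot"],s["torque"],s["time"])
E
```

```text
[[ 0.39 -0.39 -3.  ]
 [-0.47 -0.   -3.19]
 [-0.45  0.11 -4.29]
 [-0.11 -0.03 -3.6 ]
 [-0.38 -0.4  -3.61]
 [ 0.02 -0.12 -3.55]]
[ 0.47817421 -0.27812596  0.33531457] [ 1.73053744e-01  9.84912382e-01  2.99466326e-05 -3.77516889e-06] [ 0.02471821 -0.03095065 -0.04989242] 10.15
```

View pics/s2.png

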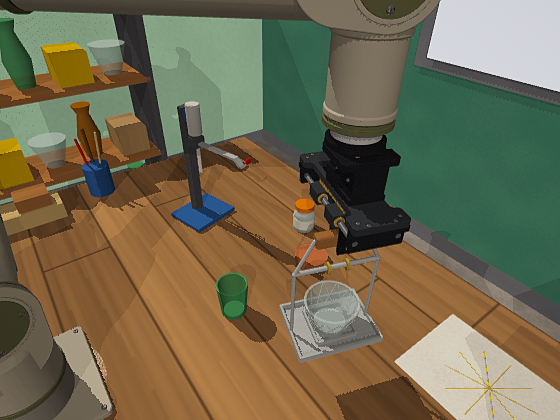

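The carrier is held level, bowl in its nest (332,305); the weight is about 3.5 N, so I expect about 29 mm of deflection. Now to the approach point off the hook tip, turning about 35° on the way.

>>> step_arm(
  delta_pos=[
    [0.07,0.14,0],
    [0.14,0.29,0],
    [0.2,0.43,0],
    [0.27,0.58,0],
    [0.27,0.58,0],
    [0.27,0.58,0],
    [0.27,0.58,0],
    [0.27,0.58,0],
    [0.27,0.58,0],
    [0.27,0.58,0],
    [0.27,0.58,0],
    [0.27,0.58,0],
  ],
  turn=[0.06,0.12,0.18,0.24,0.24,0.24,0.24,0.24,0.24,0.24,0.24,0.24],
)

```text
time: 11.35
ee_pos: [0.5497, -0.1249, 0.3353]
eef_rot: [0.021, 1.0, 0.0, -0.0]
ft_force: [-0.4, -0.5, -3.4]
width: 0.0177
grip_force: 40.0
```

>>> step_arm(
  delta_pos=[
    [0.27,0.58,-0.03],
    [0.27,0.58,-0.03],
    [0.27,0.58,-0.03],
    [0.27,0.58,-0.03],
    [0.27,0.58,-0.03],
    [0.27,0.58,-0.03],
    [0.27,0.58,-0.03],
    [0.27,0.58,-0.03],
    [0.27,0.58,0],
    [0.2,0.43,0],
    [0.14,0.29,0],
    [0.07,0.14,0],
  ],
  turn=[0.24,0.24,0.24,0.24,0.24,0.24,0.24,0.24,0.24,0.18,0.12,0.06],
)

```text
time: 12.55
ee_pos: [0.6205, 0.0267, 0.3292]
eef_rot: [-0.129, 0.992, 0.0, -0.0]
ft_force: [0.5, 0.3, -4.0]
width: 0.018
grip_force: 40.0
```

>>> step_arm(
  delta_pos=[
    [0,0,0],
    [0,0,0],
    [0,0,0],
    [0,0,0],
    [0,0,0],
  ],
  turn=[0,0,0,0,0],
)

```text
time: 13.05
ee_pos: [0.6201, 0.0256, 0.3294]
eef_rot: [-0.128, 0.992, 0.0, 0.0]
ft_force: [0.2, -0.5, -4.3]
width: 0.0172
grip_force: 40.0
```

```bash
python3 - <<'E'
from h import *
s=read_state();x,y,_,_=s["eef_rot"];print(s["ee_pos"],"tool y deg",2*np.degrees(np.arctan2(y,x))-90,s["ft_force"])
for n in("side","wrist","top"):
    c=camera(n); save(c,n+"3"); P=(wcloud if n=="wrist" else cloud)(c); q=c["image"].astype(int)
    D=P-np.array([.582,.17,.25]); u=np.array([.2554,-.9668]); a=D[...,:2]@u; b=D[...,0]*.9668+D[...,1]*.2554
    ok=(abs(b)<.02)&(P[...,2]>.2)&(P[...,2]<.29)
    t=ok&(q[...,0]>1.8*q[...,1])&(q[...,0]>1.8*q[...,2])&(abs(a)<.05)
    if t.sum()>4: rep(n+" tip",P[t])
    r=ok&(a>-.13)&(a<.04)
    if r.sum()>4: rep(n+" arm",P[r])
    e=np.hypot(P[...,0]-s["ee_pos"][0],P[...,1]-s["ee_pos"][1])
    g=(e<.02)&(P[...,2]>.275)&(P[...,2]<.303)&(q[...,0]>1.5*q[...,2])
    if g.sum()>4: rep(n+" collar",P[g])
    g=(e<.085)&(P[...,2]>.275)&(P[...,2]<.30)
    if g.sum()>4: rep(n+" bar",P[g])
E
```

```text
[0.62010001 0.02561188 0.3294245 ] tool y deg 104.69740470056132 [ 0.22071113 -0.53553672 -4.27090687]
side tip 27 mean [0.5868 0.1452 0.2575] rect [0.5879 0.1447 0.0171 0.0052] dir -162.1 z 0.251 0.263
side arm 285 mean [0.5686 0.2117 0.2487] rect [0.5688 0.2186 0.0187 0.1583] dir -75.5 z 0.231 0.263
side collar 71 mean [0.6209 0.0228 0.2914] rect [0.6207 0.024  0.0386 0.0195] dir -166.0 z 0.28 0.3
side bar 258 mean [0.6134 0.0211 0.2905] rect [0.6201 0.0235 0.1478 0.0203] dir -165.4 z 0.275 0.3
wrist tip 206 mean [0.5885 0.147  0.2593] rect [0.589  0.1482 0.0159 0.0061] dir 15.5 z 0.25 0.264
wrist arm 2356 mean [0.5715 0.2115 0.2496] rect [0.5702 0.2206 0.0174 0.1559] dir 104.3 z 0.231 0.264
wrist bar 206 mean [0.556  0.0087 0.293 ] rect [0.5624 0.0111 0.0285 0.0081] dir 4.2 z 0.288 0.3
top tip 29 mean [0.5887 0.149  0.262 ] rect [0.5885 0.1493 0.0155 0.0067] dir -165.2 z 0.252 0.267
top arm 725 mean [0.5701 0.2214 0.2507] rect [0.5709 0.221  0.0174 0.1554] dir -75.5 z 0.232 0.267
```

>>> step_arm(
  delta_pos=[
    [-0.05,0.18,0],
    [-0.09,0.36,0],
    [-0.14,0.54,0],
    [-0.19,0.72,0],
    [-0.19,0.72,0],
    [-0.19,0.72,0],
    [-0.18,0.72,0],
    [-0.18,0.72,0],
    [-0.14,0.54,0],
    [-0.09,0.36,0],
    [-0.05,0.2,0],
    [0,0,0],
  ],
  turn=[0,0,0,0,0,0,0,0,0,0,0,0],
)

```text
time: 14.4
ee_pos: [0.5828, 0.1709, 0.3293]
eef_rot: [-0.128, 0.992, 0.0, -0.0]
ft_force: [0.2, -0.3, -3.0]
width: 0.0175
grip_force: 40.0
```

>>> step_arm(
  delta_pos=[
    [0,0,0],
    [0,0,0],
    [0,0,0],
    [0,0,0],
    [0,0,0],
  ],
  turn=[0,0,0,0,0],
)

```text
time: 14.9
ee_pos: [0.583, 0.1702, 0.3293]
eef_rot: [-0.128, 0.992, 0.0, -0.0]
ft_force: [-0.1, 0.4, -2.9]
width: 0.0177
grip_force: 40.0
```

```bash
python3 - <<'E'
from h import *
s=read_state();print(s["ee_pos"],s["time"])
c=camera("side"); I=c["image"][90:260,140:360,::-1]; cv2.imwrite("pics/s4.png",cv2.resize(I,None,fx=3.5,fy=3.5,interpolation=cv2.INTER_CUBIC))
P=cloud(c);q=c["image"].astype(int)
e=np.hypot(P[...,0]-s["ee_pos"][0],P[...,1]-s["ee_pos"][1])
g=(e<.022)&(P[...,2]>.273)&(P[...,2]<.303)&(q[...,0]>1.5*q[...,2])
if g.sum()>4: rep("collar",P[g])
f=[]
for i in range(10): camera("side"); f.append(read_state()["ft_force"][2])
print(np.mean(f),np.std(f))
E
```

```text
[0.58299083 0.17015861 0.32933249] 14.9
collar 62 mean [0.583 0.167 0.291] rect [0.5825 0.1693 0.0396 0.019 ] dir -165.8 z 0.28 0.3
-3.2497825794621695 0.4215295291124225
```

View pics/s4.png

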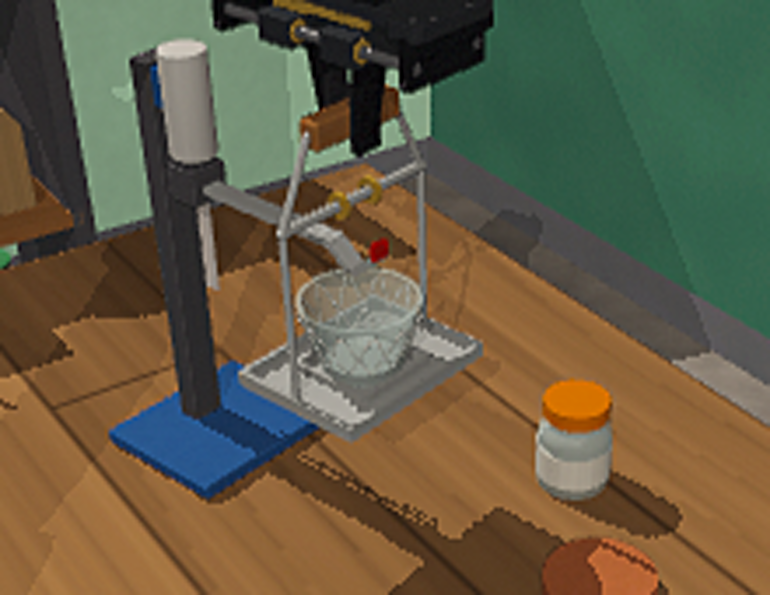

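The bar (382,190 in the crop) is over the saddle, with the collars either side of the hook arm and the tip (379,250) in front of it. I'll lower slowly.

>>> step_arm(
  delta_pos=[
    [0,0,-0.1],
    [0,0,-0.18],
    [0,0,-0.18],
    [0,0,-0.18],
    [0,0,-0.18],
    [0,0,-0.18],
    [0,0,-0.18],
    [0,0,-0.18],
    [0,0,-0.15],
    [0,0,-0.1],
    [0,0,-0.06],
    [0,0,-0.04],
  ],
  turn=[0,0,0,0,0,0,0,0,0,0,0,0],
)

```text
time: 16.65
ee_pos: [0.5829, 0.1704, 0.2865]
eef_rot: [-0.128, 0.992, 0.0, 0.0]
ft_force: [-0.0, 0.3, -3.2]
width: 0.0178
grip_force: 40.0
```

>>> step_arm(
  delta_pos=[
    [0,0,-0.05],
    [0,0,-0.05],
    [0,0,-0.05],
    [0,0,-0.05],
    [0,0,-0.05],
    [0,0,-0.05],
    [0,0,-0.05],
    [0,0,-0.05],
    [0,0,-0.05],
    [0,0,-0.05],
    [0,0,-0.05],
    [0,0,-0.05],
  ],
  turn=[0,0,0,0,0,0,0,0,0,0,0,0],
)

```text
time: 17.85
ee_pos: [0.5829, 0.1704, 0.2715]
eef_rot: [-0.128, 0.992, 0.0, 0.0]
ft_force: [-1.0, 1.0, -2.9]
width: 0.0179
grip_force: 40.0
```

```bash
cat > m.py <<'E'
from h import *
f=[];T=[];h=[]
for i in range(8):
    c=camera("side"); s=read_state(); f.append(s["ft_force"]);P=cloud(c);q=c["image"].astype(int)
    D=P-np.array([.5885,.148,.25]); t=(np.hypot(D[...,0],D[...,1])<.02)&(q[...,0]>1.8*q[...,1])&(q[...,0]>1.8*q[...,2])&(P[...,2]>.16)&(P[...,2]<.28)
    if t.sum()>3: T.append(P[t][:,2].mean()); h.append(P[t][:,2].max())
    e=np.hypot(P[...,0]-.583,P[...,1]-.17)
    g=(e<.022)&(abs(P[...,2]-s["ee_pos"][2]+.039)<.014)&(q[...,0]>1.5*q[...,2])&~t
print("F",np.mean(f,0).round(2),"tip z",np.mean(T).round(4) if T else None,np.mean(h).round(4) if h else None, s["ee_pos"],s["time"]); rep("collar",P[g])
E
python3 m.py
```

```text
F [-0.01  0.13 -2.48] tip z 0.2483 0.2541 [0.5829762  0.17039968 0.27165738] 18.25
collar 41 mean [0.5747 0.1665 0.2341] rect [0.5813 0.1714 0.0377 0.0148] dir -154.0 z 0.222 0.242
```

>>> step_arm(
  delta_pos=[
    [0,0,-0.05],
    [0,0,-0.05],
    [0,0,-0.05],
    [0,0,-0.05],
    [0,0,-0.05],
    [0,0,-0.05],
    [0,0,-0.05],
    [0,0,-0.05],
    [0,0,-0.05],
    [0,0,-0.05],
    [0,0,-0.05],
    [0,0,-0.05],
  ],
  turn=[0,0,0,0,0,0,0,0,0,0,0,0],
)

```text
time: 19.45
ee_pos: [0.583, 0.1704, 0.2566]
eef_rot: [-0.128, 0.992, 0.0, 0.0]
ft_force: [-1.0, 1.0, -0.2]
width: 0.0178
grip_force: 40.0
```

```bash
sed -i 's/range(8)/range(24)/' m.py; python3 m.py
```

```text
F [-0.13  0.38 -0.83] tip z 0.2332 0.2415 [0.58293311 0.1704091  0.25660342] 20.65
collar 44 mean [0.5753 0.1665 0.2189] rect [0.5824 0.1684 0.0374 0.0232] dir -152.9 z 0.207 0.227
```

>>> step_arm(
  delta_pos=[
    [0,0,-0.04],
    [0,0,-0.04],
    [0,0,-0.04],
    [0,0,-0.04],
    [0,0,-0.04],
    [0,0,-0.04],
    [0,0,0],
    [0,0,0],
  ],
  turn=[0,0,0,0,0,0,0,0],
)

```text
time: 21.45
ee_pos: [0.5829, 0.1704, 0.2506]
eef_rot: [-0.128, 0.992, 0.0, -0.0]
ft_force: [-0.4, 0.4, 0.4]
width: 0.0177
grip_force: 40.0
```

```bash
sed -i 's/range(24)/range(60)/' m.py; python3 m.py
```

```text
F [-0.07  0.46 -0.06] tip z 0.2276 0.2336 [0.58292972 0.17040139 0.25057987] 24.45
collar 41 mean [0.5738 0.1666 0.2128] rect [0.5807 0.1684 0.0299 0.0364] dir -156.2 z 0.201 0.221
```

>>> step_arm(
  delta_pos=[
    [0,0.01,-0.01],
    [-0.01,0.01,-0.01],
    [0,0.02,0],
    [0,0,0],
    [0,0,0],
  ],
  turn=[0,0,0,0,0],
)

```text
time: 24.95
ee_pos: [0.5828, 0.1709, 0.2501]
eef_rot: [-0.128, 0.992, -0.0, 0.0]
ft_force: [0.9, -1.4, -0.7]
width: 0.0174
grip_force: 40.0
```

```bash
python3 m.py; python3 -c "
from h import *
c=camera('side'); save(c,'s5'); I=c['image'][90:260,140:360,::-1]; cv2.imwrite('pics/s5.png',cv2.resize(I,None,fx=3.5,fy=3.5,interpolation=cv2.INTER_CUBIC))"
```

```text
F [ 1.23 -4.22  0.1 ] tip z 0.2276 0.2331 [0.5827197  0.17126752 0.25009317] 27.95
collar 41 mean [0.5744 0.1666 0.2129] rect [0.5817 0.1693 0.0377 0.0185] dir -153.1 z 0.2 0.22
```

View pics/s5.png

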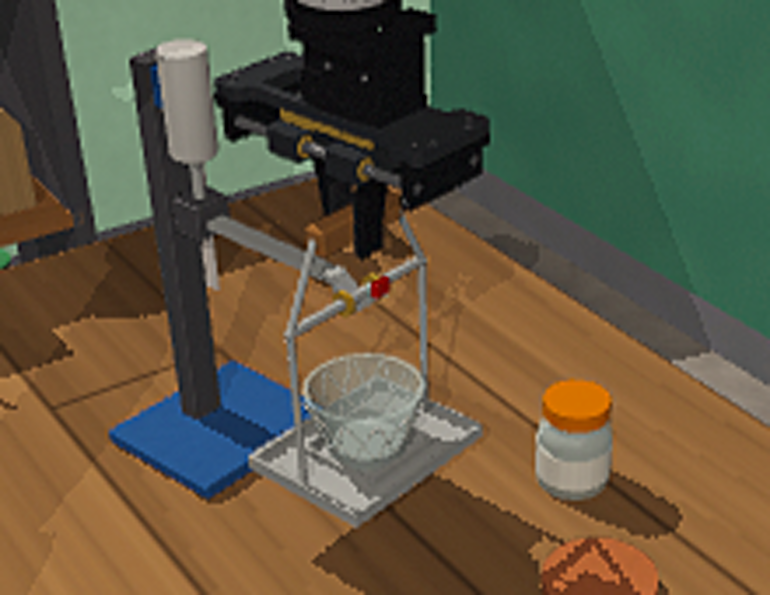

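The bar sits in the saddle between the collars (347,302 and 377,282). The sideways nudge was too much, so I'll take it back.

>>> step_arm(
  delta_pos=[
    [0,-0.01,0],
    [0.01,-0.02,0],
    [0,-0.005,0],
    [0,0,0],
    [0,0,0],
    [0,0,0],
  ],
  turn=[0,0,0,0,0,0],
)

```text
time: 28.6
ee_pos: [0.5828, 0.1709, 0.2501]
eef_rot: [-0.128, 0.992, 0.0, -0.0]
ft_force: [0.8, -1.1, 0.1]
width: 0.018
grip_force: 40.0
```

```bash
sed -i 's/range(60)/range(40)/' m.py; python3 m.py; python3 -c "
from h import *;print(read_state()['torque'])"
```

```text
[ 0.2578732   0.088287   -0.01504817]Traceback (most recent call last):
  File "m.py", line 4, in <module>
    c=camera("side"); s=read_state(); f.append(s["ft_force"]);P=cloud(c);q=c["image"].astype(int)
ValueError: 200 camera calls are used up
```

>>> step_arm(
  delta_pos=[
    [0,0,0],
  ],
  turn=[0],
)

```text
time: 29.9
ee_pos: [0.5829, 0.1707, 0.2501]
eef_rot: [-0.128, 0.992, 0.0, -0.0]
ft_force: [-0.6, 0.8, -0.4]
width: 0.0174
grip_force: 40.0
```

>>> step_arm(
  delta_pos=[
    [0,0,0],
  ],
  turn=[0],
)

```text
time: 30.0
ee_pos: [0.5829, 0.1707, 0.2501]
eef_rot: [-0.128, 0.992, 0.0, -0.0]
ft_force: [-1.1, 0.7, -0.2]
width: 0.0176
grip_force: 40.0
```

>>> step_arm(
  delta_pos=[
    [0,0,0],
  ],
  turn=[0],
)

```text
time: 30.1
ee_pos: [0.5829, 0.1706, 0.2501]
eef_rot: [-0.128, 0.992, 0.0, -0.0]
ft_force: [-0.2, 0.9, 0.0]
width: 0.0175
grip_force: 40.0
```

>>> step_arm(
  delta_pos=[
    [0,0,0],
  ],
  turn=[0],
)

```text
time: 30.2
ee_pos: [0.5829, 0.1707, 0.2501]
eef_rot: [-0.128, 0.992, 0.0, -0.0]
ft_force: [-0.1, 1.8, -0.1]
width: 0.0176
grip_force: 40.0
```

>>> step_arm(
  delta_pos=[
    [0,0,0],
  ],
  turn=[0],
)

```text
time: 30.3
ee_pos: [0.5829, 0.1706, 0.2501]
eef_rot: [-0.128, 0.992, 0.0, -0.0]
ft_force: [-0.9, 1.4, -0.1]
width: 0.0178
grip_force: 40.0
```

>>> step_arm(
  delta_pos=[
    [0,0,0],
  ],
  turn=[0],
)

```text
time: 30.4
ee_pos: [0.5829, 0.1706, 0.2501]
eef_rot: [-0.128, 0.992, 0.0, -0.0]
ft_force: [-0.7, 2.1, 0.3]
width: 0.0171
grip_force: 40.0
```

>>> step_arm(
  delta_pos=[
    [-0.003,0.01,0],
    [0,0,0],
    [0,0,0],
    [0,0,0],
    [0,0,0],
    [0,0,0],
    [0,0,0],
    [0,0,0],
    [0,0,0],
    [0,0,0],
  ],
  turn=[0,0,0,0,0,0,0,0,0,0],
)

```text
time: 31.4
ee_pos: [0.5829, 0.1707, 0.2501]
eef_rot: [-0.128, 0.992, -0.0, 0.0]
ft_force: [0.3, 1.0, -1.3]
width: 0.0175
grip_force: 40.0
```

>>> step_arm(
  delta_pos=[
    [0,0,0],
  ],
  turn=[0],
)

```text
time: 31.5
ee_pos: [0.5829, 0.1707, 0.2501]
eef_rot: [-0.128, 0.992, 0.0, -0.0]
ft_force: [-0.2, 0.7, 0.3]
width: 0.0174
grip_force: 40.0
```

>>> step_arm(
  delta_pos=[
    [0,0,0],
  ],
  turn=[0],
)

```text
time: 31.6
ee_pos: [0.5829, 0.1707, 0.2501]
eef_rot: [-0.128, 0.992, 0.0, -0.0]
ft_force: [0.6, 0.2, -0.1]
width: 0.0178
grip_force: 40.0
```

>>> step_arm(
  delta_pos=[
    [0,0,0],
  ],
  turn=[0],
)

```text
time: 31.7
ee_pos: [0.5828, 0.1708, 0.25]
eef_rot: [-0.128, 0.992, 0.0, -0.0]
ft_force: [0.0, 0.0, -0.2]
width: 0.0174
grip_force: 40.0
```

>>> step_arm(
  delta_pos=[
    [0,0,0],
  ],
  turn=[0],
)

```text
time: 31.8
ee_pos: [0.5829, 0.1708, 0.2501]
eef_rot: [-0.128, 0.992, 0.0, 0.0]
ft_force: [0.2, -0.4, -0.6]
width: 0.0171
grip_force: 40.0
```

>>> step_arm(
  delta_pos=[
    [0,0,0],
  ],
  turn=[0],
)

```text
time: 31.9
ee_pos: [0.5829, 0.1707, 0.2501]
eef_rot: [-0.128, 0.992, 0.0, 0.0]
ft_force: [0.2, 0.5, 0.1]
width: 0.0169
grip_force: 40.0
```

>>> step_arm(
  delta_pos=[
    [0,0,0],
  ],
  turn=[0],
)

```text
time: 32.0
ee_pos: [0.5829, 0.1707, 0.2501]
eef_rot: [-0.128, 0.992, 0.0, -0.0]
ft_force: [-0.7, -0.2, 0.3]
width: 0.0174
grip_force: 40.0
```

>>> step_arm(
  delta_pos=[
    [0,0,0],
    [0,0,0],
    [0,0,0],
    [0,0,0],
    [0,0,0],
    [0,0,0],
  ],
  turn=[0,0,0,0,0,0],
  newtons=3,
)

```text
time: 32.6
ee_pos: [0.5829, 0.1707, 0.2501]
eef_rot: [-0.128, 0.992, 0.0, -0.0]
ft_force: [-0.4, -0.3, 0.1]
width: 0.0178
grip_force: 3.0
```

>>> step_arm(
  delta_pos=[
    [0,0,0],
  ],
  turn=[0],
)

```text
time: 32.7
ee_pos: [0.5829, 0.1707, 0.2501]
eef_rot: [-0.128, 0.992, 0.0, -0.0]
ft_force: [-0.4, 0.5, 0.3]
width: 0.0181
grip_force: 3.0
```

>>> step_arm(
  delta_pos=[
    [0,0,0],
  ],
  turn=[0],
)

```text
time: 32.8
ee_pos: [0.5828, 0.1708, 0.2501]
eef_rot: [-0.128, 0.992, 0.0, -0.0]
ft_force: [0.4, -0.1, 0.3]
width: 0.0179
grip_force: 3.0
```

>>> step_arm(
  delta_pos=[
    [0,0,0],
  ],
  turn=[0],
)

```text
time: 32.9
ee_pos: [0.5829, 0.1707, 0.2501]
eef_rot: [-0.128, 0.992, 0.0, 0.0]
ft_force: [0.3, 0.8, 0.0]
width: 0.0177
grip_force: 3.0
```

>>> step_arm(
  delta_pos=[
    [0,0,0],
  ],
  turn=[0],
)

```text
time: 33.0
ee_pos: [0.5829, 0.1707, 0.2501]
eef_rot: [-0.128, 0.992, 0.0, 0.0]
ft_force: [-0.2, 0.5, 0.2]
width: 0.0182
grip_force: 3.0
```

>>> step_arm(
  delta_pos=[
    [0,0,0],
  ],
  turn=[0],
)

```text
time: 33.1
ee_pos: [0.5829, 0.1707, 0.2501]
eef_rot: [-0.128, 0.992, 0.0, -0.0]
ft_force: [0.0, 1.0, -0.3]
width: 0.0182
grip_force: 3.0
```

>>> step_arm(
  delta_pos=[
    [0,0,0],
    [0,0,0],
    [0,0,0],
    [0,0,0],
    [0,0,0],
    [0,0,0],
    [0,0,0],
    [0,0,0],
    [0,0,0],
    [0,0,0],
    [0,0,0],
    [0,0,0],
  ],
  turn=[0,0,0,0,0,0,0,0,0,0,0,0],
  grip=0.3,
)

```text
time: 34.3
ee_pos: [0.5828, 0.1708, 0.2501]
eef_rot: [-0.128, 0.992, 0.0, 0.0]
ft_force: [-0.5, 0.0, -0.8]
width: 0.061
grip_force: 0.0
```

>>> step_arm(
  delta_pos=[
    [0,0,0.2],
    [0,0,0.4],
    [0,0,0.6],
    [0,0,0.8],
    [0,0,0.8],
    [0,0,0.8],
    [0,0,0.8],
    [0,0,0.8],
    [0,0,0.6],
    [0,0,0.3],
    [0,0,0],
    [0,0,0],
  ],
  turn=[0,0,0,0,0,0,0,0,0,0,0,0],
)

```text
time: 35.5
ee_pos: [0.5828, 0.1707, 0.4023]
eef_rot: [-0.128, 0.992, -0.0, -0.0]
ft_force: [-0.1, -0.5, 0.4]
width: 0.061
grip_force: 0.0
```

>>> step_arm(
  delta_pos=[
    [0,0,0],
    [0,0,0],
    [0,0,0],
    [0,0,0],
    [0,0,0],
    [0,0,0],
    [0,0,0],
    [0,0,0],
    [0,0,0],
    [0,0,0],
    [0,0,0],
    [0,0,0],
  ],
  turn=[0,0,0,0,0,0,0,0,0,0,0,0],
)

```text
time: 36.7
ee_pos: [0.5829, 0.1708, 0.4026]
eef_rot: [-0.128, 0.992, 0.0, 0.0]
ft_force: [-0.5, -0.6, 0.5]
width: 0.061
grip_force: 0.0
```

>>> step_arm(
  delta_pos=[
    [0,0,0],
    [0,0,0],
    [0,0,0],
    [0,0,0],
    [0,0,0],
    [0,0,0],
    [0,0,0],
    [0,0,0],
    [0,0,0],
    [0,0,0],
    [0,0,0],
    [0,0,0],
  ],
  turn=[0,0,0,0,0,0,0,0,0,0,0,0],
)

```text
time: 37.9
ee_pos: [0.5828, 0.1708, 0.4026]
eef_rot: [-0.128, 0.992, 0.0, -0.0]
ft_force: [-0.5, 0.0, -0.0]
width: 0.0608
grip_force: 0.0
```

>>> step_arm(
  delta_pos=[
    [0,0,0],
    [0,0,0],
    [0,0,0],
    [0,0,0],
    [0,0,0],
    [0,0,0],
    [0,0,0],
    [0,0,0],
    [0,0,0],
    [0,0,0],
    [0,0,0],
    [0,0,0],
  ],
  turn=[0,0,0,0,0,0,0,0,0,0,0,0],
)

```text
time: 39.1
ee_pos: [0.5829, 0.1708, 0.4026]
eef_rot: [-0.128, 0.992, 0.0, 0.0]
ft_force: [0.4, -0.2, 0.2]
width: 0.061
grip_force: 0.0
```

>>> step_arm(
  delta_pos=[
    [0,0,0],
    [0,0,0],
    [0,0,0],
    [0,0,0],
    [0,0,0],
    [0,0,0],
    [0,0,0],
    [0,0,0],
    [0,0,0],
    [0,0,0],
    [0,0,0],
    [0,0,0],
  ],
  turn=[0,0,0,0,0,0,0,0,0,0,0,0],
)

```text
time: 40.3
ee_pos: [0.5828, 0.1707, 0.4026]
eef_rot: [-0.128, 0.992, 0.0, -0.0]
ft_force: [0.9, -0.4, -0.3]
width: 0.0609
grip_force: 0.0
```

```bash
python3 -c "
from bench import *
print(close_job())"
```

```text
the job is handed in; nothing more can be done
None
```

I hung the loaded carrier (about 3.5 N) on the hook, let go once the vertical force on the gripper read about zero, and handed the job in at about 40 s; no verdict came back, and with the camera calls used up I couldn't check the final hang by picture.

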